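Strip the vacuum-formed shells off their bucks

TASK

The plastic shells have shrunk tight onto their wooden bucks: carry every buck that has a shell, shell and all, from the vacuum former's platen to the stripping jig, lay the baseboards side by side on its plate with their long sides pointing at the fence, push the sliding stop right up so that both lips hold the baseboards, and flip the cam lever down to lock it. With all of them clamped, pull each shell off upwards, leaving its buck in the jig, and set the shells down side by side in the tray, open side down. When all shells are off, flip the lever up, slide the stop right back and stand the bucks on the platen again; a buck that is bare from the start needs nothing, and the rest of the bench stays as it is.

Things in the scene. Friction and masses are not known exactly. Their poses are not given: they have to be found in the camera images.
- former: Tabletop vacuum former, a fixed grey machine 285 mm wide (y), to the robot's left or right. Origin: underside, below the centre of the flat perforated platen, 270 (x) x 250 mm (y), whose top is 45 mm above the origin. The parked heater hood with the clamp frame on it, 101 mm high, begins 160 mm from the origin on the +x side.
- tray: Loose grey plastic tray, 260 x 260 mm outside, 26 mm high, walls and floor 5 mm thick. Origin: centre of the underside. It stands on the bench on the other side of the jig from the former. 0.7 kg.
- jig: Stripping jig, fixed: plate 285 (x) x 300 (y) mm, top 12 mm above the origin (underside). On its +x side a steel fence, 48 mm high; its lip, sloping at 45 degrees, overhangs to x = +77 mm. Facing it, the sliding stop has the same lip; both 290 mm long in y. Baseboards lie between them, long side along the jig's x, at any y from -115 to +115 mm; clamped, their centres are at x = +30 mm.
- stop (a joint): Travel of the sliding stop along the jig's +x, m: 0 fully back, 0.050 when it presses the baseboards against the fence, 0.055 at most. Its lip edge is at x = -67 mm + travel in the jig's frame, so a 110 mm baseboard goes down between the lips when the stop is back. 6 N of friction, plus the baseboards'; it cannot slide while the lever is down. Pull or push by point stop_handle.
- stop_handle (a point): Steel post on top of the stop for pushing and pulling it, upright, 20 mm diameter (23 mm at its cap). The point lies on the post's axis, 73 mm above the jig's underside; the post reaches from 27 mm below it to 15 mm above it. It moves with the stop, 90 mm to the jig's +y side of the cam lever.
- lever (a joint): Cam lever of the stop, rad: 0 upright (released), 1.6 lying flat towards the jig's -x side (locked). The cam bites from about 0.8 rad (up to 7 N at the grip, which also tends to push an unlocked stop back a little) and holds fully from 1.3; as much to lift it again; stays where it is left.
- lever_grip (a point): Centre of the lever's black end grip, a 20 mm long, 18 mm thick roller along the jig's y, 62 mm from the pivot; can be pinched lightly along the jig's y and led round its arc in the jig's x-z plane.
- lever_pivot (a point): Pivot of the cam lever (axis along the jig's y), 46 mm above the jig's underside; it travels with the stop.
- buck1: Wooden forming buck 1 (bare if shell 1 is absent): plywood baseboard 110 (x) x 64 (y) x 18 mm, on it a block 74 x 50 x 28 mm, on that a round turret, at most 56 mm high in all. Origin: centre of the baseboard's underside, z up. About 0.2 kg. The baseboard stands out 3 mm beyond the shell's long sides and can be gripped there across y, from above, with the shell on or off.
- shell1: White styrene shell 1 on buck 1 (may be absent), a round turret (40 mm across, 10 mm high) on its flat top. 82 (x) x 58 (y) x 33 mm high plus that, walls 2.5 mm, open below. Origin: centre of the open underside, z up; on the buck it lies 18 mm above the buck's origin. Shrunk on: needs about 13 N upwards over the first 14 mm, more than the buck weighs, then it is free. 45 g.
- buck2: Wooden forming buck 2 (bare if shell 2 is absent): plywood baseboard 110 (x) x 64 (y) x 18 mm, on it a block 74 x 50 x 28 mm, on that a rectangular deck house, at most 56 mm high in all. Origin: centre of the baseboard's underside, z up. About 0.2 kg. The baseboard stands out 3 mm beyond the shell's long sides and can be gripped there across y, from above, with the shell on or off.
- shell2: White styrene shell 2 on buck 2 (may be absent), a rectangular deck house (40 x 34 mm, 10 mm high) on its flat top. 82 (x) x 58 (y) x 33 mm high plus that, walls 2.5 mm, open below. Origin: centre of the open underside, z up; on the buck it lies 18 mm above the buck's origin. Shrunk on: needs about 13 N upwards over the first 14 mm, more than the buck weighs, then it is free. 45 g.
- buck3: Wooden forming buck 3 (bare if shell 3 is absent): plywood baseboard 110 (x) x 64 (y) x 18 mm, on it a block 74 x 50 x 28 mm, on that three cross ribs, at most 56 mm high in all. Origin: centre of the baseboard's underside, z up. About 0.2 kg. The baseboard stands out 3 mm beyond the shell's long sides and can be gripped there across y, from above, with the shell on or off.
- shell3: White styrene shell 3 on buck 3 (may be absent), three cross ribs (7 mm high) on its flat top. 82 (x) x 58 (y) x 33 mm high plus that, walls 2.5 mm, open below. Origin: centre of the open underside, z up; on the buck it lies 18 mm above the buck's origin. Shrunk on: needs about 13 N upwards over the first 14 mm, more than the buck weighs, then it is free. 45 g.
- paint_jar: Bystander: small glass paint jar, 40 mm across, 50 mm high. Origin: centre of its underside. Leave alone.
- sanding_block: Bystander: cork sanding block 70 x 40 x 25 mm. Origin: centre of its underside. Leave alone.
- glue: Bystander: white glue bottle, 110 mm high. Origin: centre of its underside. Leave alone.
- turntable: Bystander: dark steel modelling turntable disc, 100 mm across, 22 mm high. Origin: centre of its underside. Leave alone.
- screwdriver: Bystander: small screwdriver with a red handle, 130 mm long, lying. Origin: centre of its underside. Leave alone.
- primer: Bystander: aluminium spray can, 60 mm across, 160 mm high. Origin: centre of its underside. Leave alone.
- brush_pot: Bystander: white pot of brushes, 72 mm across, 190 mm high. Origin: centre of its underside. Leave alone.

How it is judged:
By the outcome, as a careful person would: the job done as asked, in the order asked, and still so for the second after the job is handed in, with the robot touching nothing.
Of shell1, shell2, shell3 only 2 to 3 are there at a start; the rules pass over those that are not, and their reading is None.
At some moment in a run one of tray may be knocked a few centimetres aside while the robot is not near it.
It also fails if it takes over 210 s, if anything falls off the work surface, if the arm or the gripper's body presses on something with over 40 N, if the wrist force passes 120 N, or if a joint passes its speed limit or range.

ROBOT

A 6-joint arm with a two-finger parallel gripper is mounted at the origin on the work surface. World frame = base frame: x ahead of the robot, y to its left, z up, the work surface at z = 0. Lengths are in mm, angles in rad, forces in N, time in s.
With the tool pointing down it reaches from about 275 to 825 mm from the base axis. Payload 4.9 kg.
Tool frame: the origin (TCP) lies at the very end of the fingers, on their centre line; the grasp point (between the pads) lies 19 mm behind it; z points along the fingers, y is the line along which they close (so a half turn about z gives the same grasp; the last joint's range is limited). The gripper opens to 85 mm and grips with 20 to 120 N. Pads are 22 mm wide; open, the fingers measure 114 mm over their backs; the gripper's body (76 mm by 85 mm) begins 54 mm behind the grasp point. The pads swing forward as they close: fully open they stand 13 mm farther back than shut.
Start: joints at [0.978, 0.326, -0.193, 1.052, 0, 1.437], TCP at [243.577, 493.142, 231.281] pointing down, gripper open.
Joint ranges: [-2.65, 2.65], [-0.97, 1.79], [-1.3, 1.35], [-1.93, 2.1], [-1.47, 1.37], [-3.14, 3.14]. Speed limits (rad/s): [2.57, 2.57, 3.14, 3.14, 3.14, 3.14].

INTERFACE

Orientations are given as [roll, pitch, yaw] about the fixed x, y, z axes, in that order (R = Rz(yaw) Ry(pitch) Rx(roll)).
In Python, from bench import bot, solve_ik, imaging gives the robot as it stands. Calls block until the motion is done:
- bot.move_ptp(position, orientation): joint-space move of the TCP to a pose.
- bot.movel(position, rot=None, max_speed=150, threshold=None): straight line of the TCP; rot=None keeps the orientation; max_speed is the mean speed in mm/s. With threshold (N) it stops when the force on the tool has changed by that much, and returns True; else False.
- bot.move_j(angles): joint-space move.
- bot.grip(opening, effort=None): opening from 0.0 (shut) to 1.0 (fully open); effort is the grip in N (None keeps the last); returns when the fingers have stopped.
- bot.dwell(seconds).
- solve_ik(position, orientation): joint angles nearest the present ones, or None.
- bot.get_state(): the state.
- imaging.capture(name): name is "side" or "top" or "wrist"; returns the picture (480x640x3 uint8, blue, green, red); there is no depth.
- imaging.camera_model(name): a dict with "K" (3x3 intrinsics, pixels), "position" and "rotation" of the camera in the world. Camera axes: x right, y up, looking along -z (the intrinsics and any distortion apply to the point x, -y, -z); pixel columns grow to the right and rows downward; lengths in mm; the calibration is good to about 2 mm. A picture is of the moment at which its call begins: read the wrist's pose just before it. camera_model takes no time and is no camera call; for the wrist camera it gives the pose at the moment of the call.
A pose or a line that the arm cannot do raises bot.IKError and nothing moves.
- bot.sign_off(): hands the job in; it is judged then, once.
The state is a dict: "t": time; "qpos": joint angles; "joint_velocities": joint speeds; "effort": joint torques, N m; "tcp_pos": TCP position; "orientation": TCP orientation; "contact_force": force on the tool from outside, world axes, zero at the start; "wrist_torque": the same for the moment, N m; "opening": opening from 0.0 (shut) to 1.0 (fully open); "gripper_force": force on a finger pad.
Only numpy, scipy, OpenCV 4.12 (cv2) and the standard library are available. Lean on these libraries where they do the work, as an engineer would, in place of code of your own. Each camera call takes 0.05 s, during which the arm holds its last target. There are 200 camera calls.

## Working session

There is one attempt and no reset: what is moved stays moved. The work goes in short steps, each a Python script; the robot and the scene stay as the last script left them, time stands still between calls to the robot, and variables do not carry over. Pictures are saved under pics/ and viewed, at most 14 in all, crops included, and the job is handed in when it is done.

```bash
ls; mkdir -p pics
python3 - <<'E'
from bench import bot, imaging
import cv2
for n in ("top","side"):
    cv2.imwrite(f"pics/{n}0.png",imaging.capture(n)); m=imaging.camera_model(n); print(n,m)
print(bot.get_state())
E
```

```text
pics
top {'K': array([[455.60405229,   0.        , 320.27395017],
       [  0.        , 455.60405229, 241.38948752],
       [  0.        ,   0.        ,   1.        ]]), 'position': array([ 388.92812715,    4.60712076, 1749.79561428]), 'rotation': array([ 0.12694203,  0.01034032, -1.59740504])}
side {'K': array([[524.05523001,   0.        , 322.9311401 ],
       [  0.        , 524.05523001, 237.29836698],
       [  0.        ,   0.        ,   1.        ]]), 'position': array([  78.57113092, -812.3902514 , 1247.66707465]), 'rotation': array([ 0.69035716,  0.01432036, -0.56298794])}
{'t': 0.1, 'qpos': array([ 9.77749034e-01,  3.26892841e-01, -1.93477724e-01,  1.05200737e+00,
        2.33965491e-05,  1.43662073e+00]), 'joint_velocities': array([ 0.00172068, -0.00094144,  0.00048007,  0.00020543,  0.00031772,
        0.00014429]), 'effort': array([ 1.42441618e-04, -4.44240189e+01,  2.63037783e+01,  7.87595927e-03,
       -1.37578259e-04,  6.18026164e-06]), 'tcp_pos': array([243.29256998, 492.6821165 , 230.56991407]), 'orientation': array([-3.14002839e+00, -2.34763193e-04,  2.68272075e+00]), 'contact_force': array([-0.05758685, -0.6517954 , -0.8113394 ]), 'wrist_torque': array([0.00506966, 0.00169682, 0.00307277]), 'gripper_force': 0.0, 'opening': 1.0010182539730352}
```

View pics/top0.png

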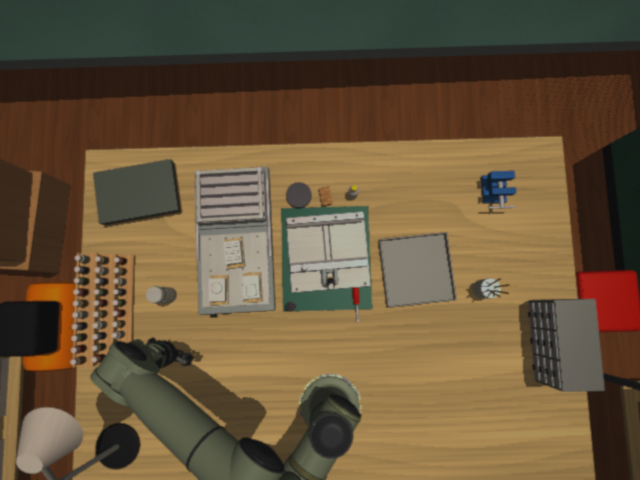

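View pics/side0.png

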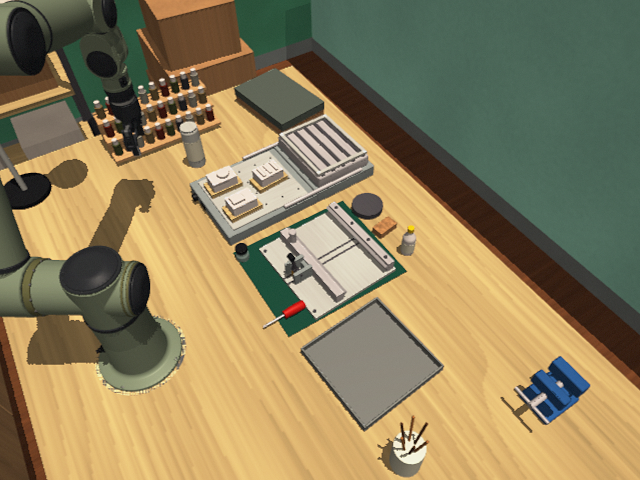

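Top view: former at about (235,240) with three bucks at (233,252), (217,288) and (251,288). The jig is at (327,255), the tray at (417,270), and the screwdriver lies close to the jig's robot side.

```bash
cat > h.py <<'E'
import numpy as np, cv2
from scipy.spatial.transform import Rotation as R
from bench import bot, solve_ik, imaging
def ray(m,p):
    K=m["K"]; d=np.array([(p[0]-K[0,2])/K[0,0],-(p[1]-K[1,2])/K[1,1],-1.])
    return np.array(m["position"]), R.from_euler("xyz",m["rotation"]).apply(d)
def plane(m,p,z):
    o,d=ray(m,p); return o+d*(z-o[2])/d[2]
def tri(obs):
    A=np.zeros((3,3));b=np.zeros(3);L=[]
    for m,p in obs:
        o,d=ray(m,p); d=d/np.linalg.norm(d); P=np.eye(3)-np.outer(d,d); A+=P;b+=P@o;L.append((P,o))
    x=np.linalg.solve(A,b); return x,max(np.linalg.norm(P@(x-o)) for P,o in L)
def shot(name,fn):
    m=imaging.camera_model(name); im=imaging.capture(name); cv2.imwrite("pics/"+fn+".png",im); return m,im
def down(yaw): return [np.pi,0,yaw]
E
python3 - <<'E'
from h import *
m=imaging.camera_model("top")
for n,p,z in [("ribs",(233,252),95),("turret",(217,288),100),("deck",(251,288),100),("formerTL",(197,171),45),("formerBR",(273,311),45),("handle",(331,281),80),("jigplate",(327,250),12),("jigL",(288,292),12),("jigR",(370,289),12),("tray",(417,270),26),("trayTL",(379,240),26),("trayTR",(446,234),26),("primer",(158,296),160)]:
    print(n,plane(m,p,z).round())
m=imaging.camera_model("wrist"); s=bot.get_state()
Rt=R.from_euler("xyz",s["orientation"]); print("cam in tool",Rt.inv().apply(m["position"]-s["tcp_pos"]).round(1),"K",m["K"][0,0],"view dir in tool",(Rt.inv()*R.from_euler("xyz",m["rotation"])).as_matrix().round(2))
for y in (230,0,-250):
    for yaw in (np.pi/2,-np.pi/2,0,np.pi): print(y,yaw,[solve_ik([350,y,z],down(yaw)) is not None for z in (60,330,400)])
E
```

```text
ribs [570. 336.  95.]
turret [441. 393. 100.]
deck [437. 271. 100.]
formerTL [894. 485.  45.]
formerBR [352. 198.  45.]
handle [456. -19.  80.]
jigplate [577.  -8.  12.]
jigL [421. 144.  12.]
jigR [ 424. -167.   12.]
tray [ 490. -346.   26.]
trayTL [ 608. -207.   26.]
trayTR [ 624. -463.   26.]
primer [417. 585. 160.]
cam in tool [  82.8    0.5 -142. ] K 374.4367806503968 view dir in tool [[-0.    0.94  0.33]
 [ 1.    0.   -0.  ]
 [-0.    0.33 -0.94]]
230 1.5707963267948966 [True, True, True]
230 -1.5707963267948966 [True, True, True]
230 0 [True, True, True]
230 3.141592653589793 [True, True, True]
0 1.5707963267948966 [True, True, True]
0 -1.5707963267948966 [True, True, True]
0 0 [True, True, True]
0 3.141592653589793 [True, True, True]
-250 1.5707963267948966 [True, True, True]
-250 -1.5707963267948966 [True, True, True]
-250 0 [True, True, True]
-250 3.141592653589793 [True, True, True]
```

Run:
```python
from h import *
import pickle
out={}
for i,p in enumerate([(440,330,330),(440,200,330),(440,50,330),(440,-80,330)]):
    bot.move_ptp(list(p),down(np.pi)); bot.dwell(.2)
    m,im=shot("wrist",f"w{i}"); out[i]=m; print(bot.get_state()["tcp_pos"].round(1), m["position"].round(1))
pickle.dump(out,open("w.pkl","wb")); print(bot.get_state()["t"])
```

```text
[439.2 330.7 329.6] [356.5 330.4 471.6]
[440.  201.  329.9] [357.4 200.6 471.9]
[440.1  51.1 329.9] [357.4  50.7 472. ]
[440.1 -78.9 330.1] [357.4 -79.3 472. ]
3.9833
```

View pics/w0.png

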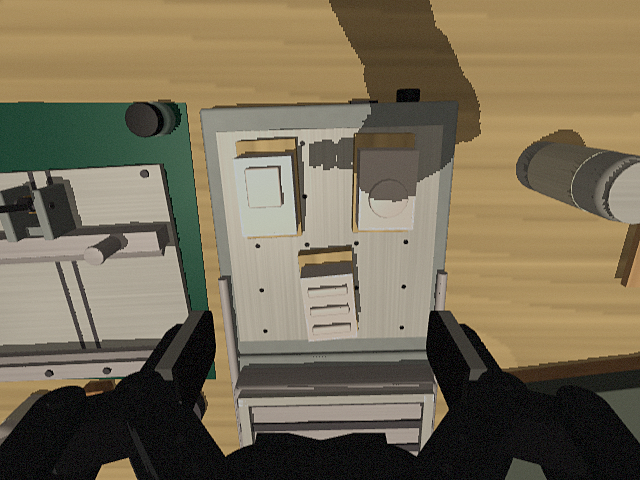

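View pics/w1.png

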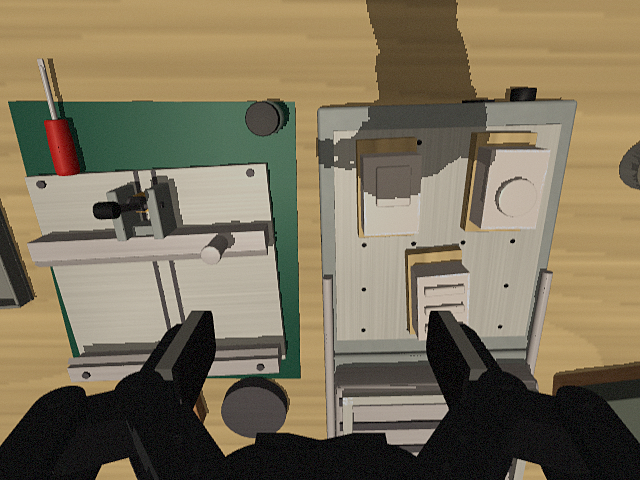

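View pics/w3.png

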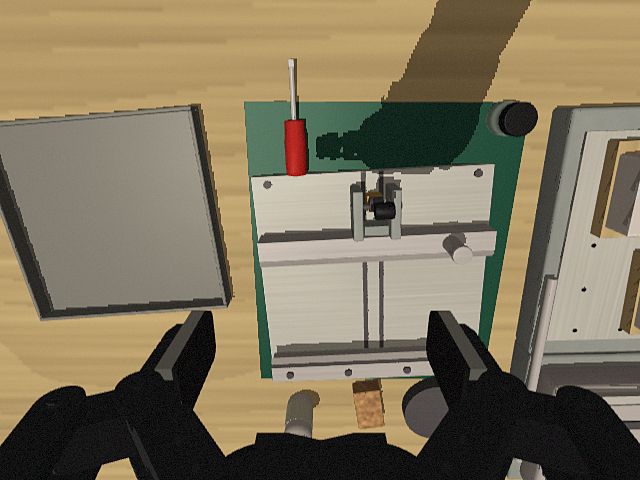

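Run:
```python
from h import *
rois={0:[(228,130,80,115),(345,128,80,110),(290,240,75,105)],1:[(350,132,80,110),(455,125,100,115),(398,240,75,105)]}
rows=[]
for k in (0,1):
    im=cv2.imread(f"pics/w{k}.png"); hsv=cv2.cvtColor(im,cv2.COLOR_BGR2HSV); t=[]
    for x,y,w,h in rois[k]:
        c=im[y:y+h,x:x+w]; hh=hsv[y:y+h,x:x+w]
        msk=cv2.inRange(hh,(8,70,50),(30,255,255))
        cs,_=cv2.findContours(msk,cv2.RETR_EXTERNAL,cv2.CHAIN_APPROX_NONE)
        cs=[q for q in cs if cv2.contourArea(q)>15]
        hull=cv2.convexHull(np.vstack(cs)); ap=cv2.approxPolyDP(hull,2,True)[:,0]+[x,y]
        print(k,(x,y),[cv2.contourArea(q) for q in cs],ap.tolist())
        b=cv2.resize(c,(264,300),interpolation=cv2.INTER_NEAREST) if 0 else cv2.copyMakeBorder(cv2.resize(c,None,fx=2.5,fy=2.5,interpolation=cv2.INTER_CUBIC),0,int((115-h)*2.5)+3,0,int((100-w)*2.5),cv2.BORDER_CONSTANT)[:287,:250]
        t.append(b)
    rows.append(np.hstack(t))
cv2.imwrite("pics/crop.png",np.vstack(rows))
```

```text
0 (228, 130) [1065.5] [[295, 137], [301, 234], [248, 238], [236, 142]]
0 (345, 128) [1125.0] [[414, 134], [407, 231], [353, 232], [354, 133]]
0 (290, 240) [846.0] [[300, 250], [350, 246], [357, 330], [300, 274]]
1 (350, 132) [1107.5] [[413, 136], [416, 138], [413, 234], [359, 237], [356, 139]]
1 (455, 125) [1667.5] [[536, 133], [519, 230], [465, 231], [460, 222], [471, 133]]
1 (398, 240) [1173.5] [[458, 246], [461, 250], [461, 262], [415, 333], [410, 334], [407, 328], [405, 250]]
```

View pics/crop.png

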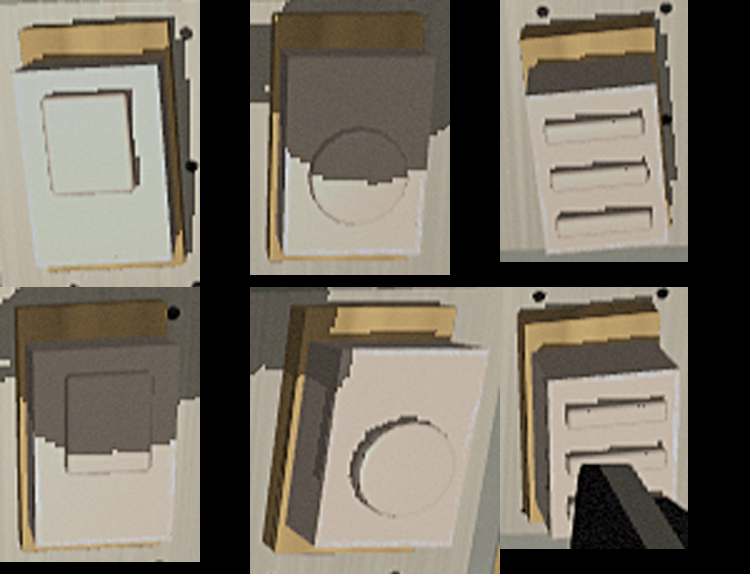

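Run:
```python
from h import *
import pickle
W=pickle.load(open("w.pkl","rb"))
O={0:{'d':(228,130,0,0),'t':(345,128,250,0),'r':(290,240,500,0)},1:{'d':(350,132,0,287),'t':(455,125,250,287),'r':(398,240,500,287)}}
def px(k,b,p): o=O[k][b]; return (o[0]+(p[0]-o[2])/2.5,o[1]+(p[1]-o[3])/2.5)
base={'d':[((20,30),(17,307)),((168,22),(166,302))],'t':[((275,14),(293,308)),((424,14),(456,307))],'r':[((522,40),(525,325)),((655,28),(659,311))]}
top={'d':[((14,71),(33,347)),((157,66),(180,345)),((36,265),(36,545)),((172,262),(170,540))],'t':[((287,56),(352,350)),((435,57),(488,350)),((282,256),(316,545)),((420,253),(452,545))],'r':[((526,96),(549,380)),((655,85),(679,370))]}
for nm,D,z in (("base",base,63),("top",top,96)):
  for b,L in D.items():
    print(nm,b)
    P=[]
    for p0,p1 in L:
        a,c=px(0,b,p0),px(1,b,p1); x,e=tri([(W[0],a),(W[1],c)]); P.append([plane(W[0],a,z)[:2],plane(W[1],c,z)[:2]])
        print("  tri",x.round(1),round(e,1),"plane",P[-1][0].round(1),P[-1][1].round(1))
    P=np.array(P).mean(1); v=P[1]-P[0]; n=np.array([-v[1],v[0]])/np.linalg.norm(v); n*=np.sign(n[0]); c=P[:2].mean(0)+n*(55 if nm=="base" else 41)
    if len(P)==4: c=P.mean(0)
    print("  width",np.linalg.norm(v).round(1),"yaw deg",np.degrees(np.arctan2(n[1],n[0])).round(2),"centre",c.round(1))
# jig
J={1:{'h':(212,256)},3:{'h':(464,256)}}
print("handle cap",tri([(W[1],(212,256)),(W[3],(462,256))]))
for nm,a,c,z in [("hole R-near",(41,184),(267,184),12),("hole L-near",(250,173),(478,173),12),("fence hole R",(86,375),(290,375),48),("fence hole L",(261,367),(470,366.5),48),("plate near R",(27,177),(252,176),12),("plate near L",(268,164),(493,165),12)]:
    print(nm,tri([(W[1],a),(W[3],c)])[0].round(1),plane(W[1],a,z).round(1),plane(W[3],c,z).round(1))
for nm,p,z in [("trayTL",(199,105),26),("trayFL",(229,304),26),("trayFR",(42,319),26),("lever grip",(384,211),100)]: print(nm,plane(W[3],p,z).round(1))
```

```text
base d
  tri [392.8 239.6  59. ] 0.5 plane [393.  240.4] [392.  239.2]
  tri [390.  303.2  59.3] 0.1 plane [389.6 303.4] [389.8 302.3]
  width 63.1 yaw deg 2.51 centre [446.  273.7]
base t
  tri [385.9 368.3  43.7] 0.4 plane [384.2 366.6] [385.  360.8]
  tri [384.3 429.5  63.1] 0.2 plane [384.1 429.5] [384.5 429.5]
  width 65.8 yaw deg 0.25 centre [439.5 396.8]
base r
  tri [525.  304.6  59.8] 0.1 plane [523.6 304.8] [523.8 303.8]
  tri [518.4 367.6  59.3] 0.4 plane [517.4 367.3] [516.6 366.1]
  width 62.7 yaw deg 6.1 centre [575.  341.4]
top d
  tri [405.7 243.3  92.3] 0.7 plane [405.9 244.2] [404.5 242.9]
  tri [403.7 300.9  96.4] 0.1 plane [403.8 300.9] [403.7 301. ]
  tri [487.4 247.4  95.9] 0.1 plane [487.3 247.4] [487.5 247.4]
  tri [486.5 305.   92.9] 0.3 plane [485.8 305.2] [485.2 304.1]
  width 57.4 yaw deg 1.44 centre [445.5 274.1]
top t
  tri [397.  367.7 108. ] 0.4 plane [397.9 368.9] [398.7 373.2]
  tri [398.6 427.5  94.8] 0.2 plane [398.2 427.2] [398.7 426.8]
  tri [479.3 369.5  98.7] 0.6 plane [480.8 369.8] [479.5 370.6]
  tri [479.4 427.9  96.1] 0.0 plane [479.4 428. 
[... 221 characters left out ...]
2 centre [574.9 340.3]
handle cap (array([516.50781718,  79.36215578,  83.53899637]), np.float64(0.136206699648991))
hole R-near [ 449.6 -145.5   12.8] [ 449.9 -146.1   12. ] [ 449.6 -145.6   12. ]
hole L-near [435.6 114.1  12.5] [435.9 114.   12. ] [435.5 114.3  12. ]
fence hole R [ 706.9 -120.6   49.6] [ 708.3 -121.9   48. ] [ 708.2 -120.8   48. ]
fence hole L [687.6 121.4  56.3] [694.7 119.8  48. ] [693.7 125.3  48. ]
plate near R [ 441.2 -164.4    7.8] [ 441.2 -161.2   12. ] [ 439.7 -163.7   12. ]
plate near L [426.6 135.4   3. ] [424.9 136.7  12. ] [425.7 131.3  12. ]
trayTL [ 357.2 -216.    26. ]
trayFL [ 610.2 -202.2   26. ]
trayFR [ 633.8 -459.7   26. ]
lever grip [459.8 -13.9 100. ]
```

Run:
```python
import cv2
im=cv2.imread("pics/w3.png")[155:385,240:510]; cv2.imwrite("pics/jig3.png",cv2.resize(im,None,fx=2.5,fy=2.5,interpolation=cv2.INTER_CUBIC))
```

```text
(no output)
```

View pics/jig3.png

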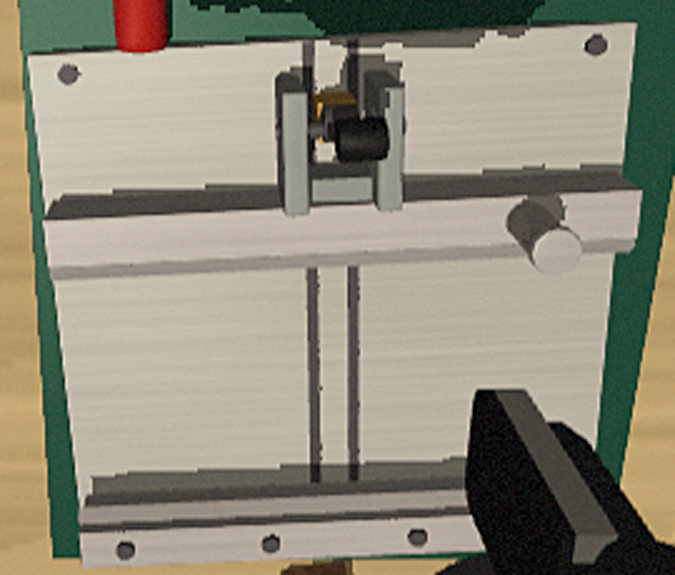

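Run:
```python
from h import *
import pickle
W=pickle.load(open("w.pkl","rb"))
c,s=np.cos(np.radians(3.25)),np.sin(np.radians(3.25)); T=np.array([[c,s],[-s,c]]); o=np.array([575,-7.3])
for nm,p in [("stop back R",(45,222)),("stop back L",(640,188)),("stop ridge R",(50,262)),("ridge L",(636,236)),("lip R",(52,279)),("lip L",(634,250)),("fence lip R",(83,510)),("fence lip mid",(460,485)),("fence ridge R",(80,527)),("fence ridge m",(460,512)),("f back R",(83,568)),("plateNR",(28,55)),("plateNL",(634,24)),("plate hole",(68,74)),("holeL",(596,45)),("f hole",(125,550)),("f hole2",(271,543))]:
    q=(240+p[0]/2.5,155+p[1]/2.5); print(nm,*[(z,(T@(plane(W[3],q,z)[:2]-o)).round(1)) for z in (12,32,40,48)])
```

```text
stop back R (12, array([ -54.8, -150.8])) (32, array([ -62. , -146.9])) (40, array([ -64.9, -145.3])) (48, array([ -67.8, -143.7]))
stop back L (12, array([-56.6, 158.8])) (32, array([-63.7, 149.3])) (40, array([-66.6, 145.5])) (48, array([-69.5, 141.7]))
stop ridge R (12, array([ -32. , -150.7])) (32, array([ -40.3, -146.7])) (40, array([ -43.6, -145.1])) (48, array([ -46.9, -143.6]))
ridge L (12, array([-29.8, 159.3])) (32, array([-38.2, 149.8])) (40, array([-41.5, 146. ])) (48, array([-44.8, 142.2]))
lip R (12, array([ -22.2, -150.7])) (32, array([ -30.8, -146.7])) (40, array([ -34.3, -145.1])) (48, array([ -37.7, -143.6]))
lip L (12, array([-21.9, 159. ])) (32, array([-30.6, 149.5])) (40, array([-34. , 145.7])) (48, array([-37.5, 141.9]))
fence lip R (12, array([ 126.2, -148.4])) (32, array([ 111.1, -144.5])) (40, array([ 105.1, -143. ])) (48, array([  99. , -141.4]))
fence lip mid (12, array([120.9,  72.3])) (32, array([106.1,  66.5])) (40, array([100.1,  64.2])) (48, array([94.2, 61.9]))
fence ridge R (12, array([ 138.1, -151.3])) (32, array([ 122.5, -147.3])) (40, array([ 116.
[... 357 characters left out ...]
145.7])) (40, array([-147.6, -144.1])) (48, array([-148.9, -142.5]))
plateNL (12, array([-141.6,  147.5])) (32, array([-145.1,  138.5])) (40, array([-146.5,  134.9])) (48, array([-147.9,  131.3]))
plate hole (12, array([-132.2, -130.8])) (32, array([-136.1, -127.7])) (40, array([-137.7, -126.5])) (48, array([-139.2, -125.2]))
holeL (12, array([-132.3,  129.8])) (32, array([-136.2,  121.6])) (40, array([-137.7,  118.3])) (48, array([-139.3,  115. ]))
f hole (12, array([ 156.1, -126.1])) (32, array([ 139.7, -123.2])) (40, array([ 133.1, -122. ])) (48, array([ 126.5, -120.9]))
f hole2 (12, array([155.8, -38.8])) (32, array([139.4, -39.7])) (40, array([132.9, -40. ])) (48, array([126.3, -40.4]))
```

Run:
```python
from h import *
import pickle
W=pickle.load(open("w.pkl","rb"))
for k,p in {4:(590,-60,200),5:(590,50,200)}.items():
    bot.move_ptp(list(p),down(np.pi)); bot.dwell(.2)
    W[k],im=shot("wrist",f"w{k}")
pickle.dump(W,open("w.pkl","wb")); a=cv2.imread("pics/w4.png");b=cv2.imread("pics/w5.png")
cv2.imwrite("pics/f45.png",cv2.resize(np.vstack([a[60:400],b[60:400]]),None,fx=.88,fy=.88,interpolation=cv2.INTER_AREA))
```

```text
(no output)
```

View pics/f45.png

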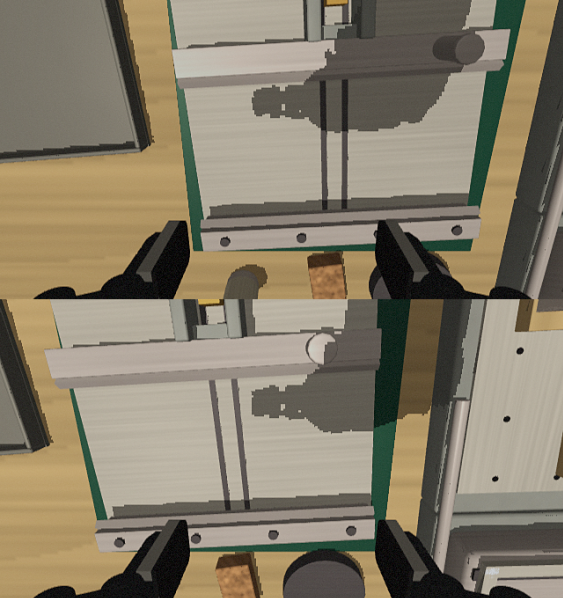

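Run:
```python
from h import *
import pickle
W=pickle.load(open("w.pkl","rb"))
c,s=np.cos(np.radians(3.25)),np.sin(np.radians(3.25)); T=np.array([[c,s],[-s,c]]); o=np.array([575,-7.3])
q4=lambda p:(p[0]/.88,60+p[1]/.88); q5=lambda p:(p[0]/.88,60+(p[1]-299.2)/.88)
def J(x): return np.r_[T@(x[:2]-o),x[2]].round(1)
for nm,a,b in [("h1",(225,241),(120,542)),("h2",(302,237),(196,538)),("h4",(457,230),(351,531)),("handlecap",(467,48),(322,349)),("stopbackR",(173,50),(45,350)),("stopbackL",(510,30),(380,328)),("stopRidgeR",(178,80),(52,380)),("lipR",(180,89),(56,388)),("lipL",(505,70),(380,365)),
 ("fence frontR",(203,219),(96,520)),("fence frontL",(480,206),(374,507)),("fence backR",(203,250),(98,552)),("slotend",(325,209),(226,510))]:
    x,e=tri([(W[4],q4(a)),(W[5],q5(b))]); print(nm,"tri",J(x),round(e,1),"z48",J(plane(W[4],q4(a),48))[:2],J(plane(W[5],q5(b),48))[:2],"z32",J(plane(W[4],q4(a),32))[:2])
for xx in (77,85): 
  for z in (32,48):
    P=o+T.T@np.array([xx,-140]); P=np.r_[P,z]-W[4]["position"]; d=R.from_euler("xyz",W[4]["rotation"]).inv().apply(P); K=W[4]["K"]
    print(xx,z,((K[0,0]*d[0]/-d[2]+K[0,2])*.88).round(),((K[1,1]*-d[1]/-d[2]+K[1,2]-60)*.88).round())
```

```text
h1 tri [ 125.3 -120.8   47.8] 0.1 z48 [ 125.  -120.8] [ 125.3 -120.7] z32 [ 135.6 -124.6]
h2 tri [123.5 -40.1  50.3] 0.1 z48 [124.8 -40. ] [125.1 -40.9] z32 [135.4 -39.5]
h4 tri [124.5 119.2  49.9] 0.3 z48 [125.5 120.2] [126.1 119.6] z32 [136.1 129.4]
handlecap tri [-56.   89.3  82.5] 0.5 z48 [-54.5 107.6] [-54.3  93.2] z32 [-53.6 116.1]
stopbackR tri [ -67.4 -144.    45.7] 0.0 z48 [ -67.4 -143.3] [ -67.4 -142.4] z32 [ -67.2 -148.3]
stopbackL tri [-67.6 141.7  48.3] 0.6 z48 [-67.  141.8] [-68.2 141.8] z32 [-66.7 152.1]
stopRidgeR tri [ -42.4 -142.5   49.7] 0.1 z48 [ -42.1 -143.1] [ -42.3 -143.7] z32 [ -40.6 -148.1]
lipR tri [ -34.7 -142.7   47.3] 0.5 z48 [ -34.2 -142.6] [ -35.3 -142.2] z32 [ -32.2 -147.6]
lipL tri [-36.3 142.6  48.9] 2.0 z48 [-34.2 143. ] [-38.2 143. ] z32 [-32.2 153.4]
fence frontR tri [  99.2 -141.    45.6] 0.1 z48 [  97.7 -140.2] [  98.  -139.4] z32 [ 106.8 -145.1]
fence frontL tri [102.6 144.   42. ] 0.3 z48 [ 98.8 140. ] [ 99.7 142.3] z32 [108.  150.3]
fence backR tri [ 133.6 -144.6   50.6] 0.6 z48 [ 134.8 -145.3] [ 136.1 -146.6] z32 [ 145.9 -150.5]
slotend tri [109.3 -12.4  19.6] 0.3 z48 [ 93.3 -15.6] [94.4 -6.1] z32 [102.2 -13.8]
77 32 204.0 194.0
77 48 200.0 201.0
85 32 205.0 201.0
85 48 201.0 208.0
```

Both views show the jig's rails lie about 25 mm further along +x than the plate's centre, and the stop sits about 9 mm forward of fully back. I'll pull it right back by the post, which also tests that grip.

```bash
cat >> h.py <<'E'
JY=np.radians(3.25); JC,JS=np.cos(JY),np.sin(JY); JO=np.array([575+25*JC,-7.3+25*JS])
def jw(x,y,z): return [JO[0]+JC*x-JS*y, JO[1]+JS*x+JC*y, z]
def wj(p): d=np.array(p[:2])-JO; return np.array([JC*d[0]+JS*d[1],-JS*d[0]+JC*d[1],p[2]])
JR=down(-np.pi+JY)
def st(*ks):
    s=bot.get_state(); print("t",round(s["t"],1),"tcp",s["tcp_pos"].round(1),"jig",wj(s["tcp_pos"]).round(1),"F",s["contact_force"].round(1),"gf",round(s["gripper_force"],1),"op",round(s["opening"],3)); return s
E
python3 - <<'E'
from h import *
bot.grip(0.6,30)
p=[515,79,100]; bot.move_ptp([515,79,150],JR); bot.movel([515,79,62])
bot.grip(0.0,25); s=st(); j=wj(s["tcp_pos"])
print(bot.movel(jw(j[0]-30,j[1],62),max_speed=40,threshold=25)); st()
bot.dwell(.3); st()
E
```

```text
t 7.8 tcp [516.   78.9  63.1] jig [-79.   89.4  63.1] F [-0.7 -0.5  5.6] gf 24.4 op 0.251
True
t 8.2 tcp [510.1  78.6  63.3] jig [-85.   89.4  63.3] F [ 3.5  0.2 -2.4] gf 26.6 op 0.251
t 8.6 tcp [510.   78.6  63.3] jig [-85.   89.4  63.3] F [ 3.2  1.  -0.3] gf 26.6 op 0.252
```

Run:
```python
from h import *
j=wj(bot.get_state()["tcp_pos"])
for th in (20,35):
    print(bot.movel(jw(j[0]-15,j[1],63),max_speed=20,threshold=th)); st(); bot.dwell(.3); st()
bot.grip(0.6); st()
bot.movel(jw(j[0]-3,j[1],150)); bot.move_ptp([420,330,200],down(np.pi)); st()
```

```text
True
t 8.9 tcp [510.2  78.6  63.3] jig [-84.8  89.4  63.3] F [ 1.3  0.5 -0.2] gf 26.6 op 0.251
t 9.2 tcp [510.2  78.6  63.3] jig [-84.8  89.5  63.3] F [-1.6  0.7  0.8] gf 26.7 op 0.252
True
t 9.7 tcp [510.5  78.7  63.4] jig [-84.5  89.5  63.4] F [ 3.2  0.7 -1. ] gf 27.1 op 0.25
t 10.0 tcp [510.5  78.7  63.4] jig [-84.5  89.5  63.4] F [ 3.1  0.7 -3.3] gf 27.1 op 0.251
t 10.4 tcp [509.8  78.5  63.3] jig [-85.3  89.4  63.3] F [-0.2 -1.  -0.2] gf 0.0 op 0.594
t 12.2 tcp [420.1 329.2 199.2] jig [-160.6  344.7  199.2] F [ 0.1 -1.   0.1] gf 0.0 op 0.6
```

```bash
cat >> h.py <<'E'
B={'d':(445.8,273.8,np.radians(2)),'t':(439.3,398.3,0.0),'r':(575,341,np.radians(5.6))}
Z0=46.5
def pick(b):
    x,y,a=B[b]; o=down(-np.pi+a)
    bot.grip(1.0); bot.move_ptp([x,y,140],o); bot.movel([x,y,Z0],max_speed=120,threshold=12); st()
    bot.grip(0.0,50); s=st(); bot.movel([x,y,Z0+8],max_speed=60); st(); bot.movel([x,y,190],max_speed=250); return st()
def put(jx,jy):
    bot.move_ptp(jw(jx,jy,150),JR); bot.movel(jw(jx,jy,Z0-45+12+5),max_speed=150)
    h=bot.movel(jw(jx,jy,Z0-45+12-4),max_speed=20,threshold=8); print("hit",h); st()
    bot.grip(0.9); st(); bot.movel(jw(jx,jy,150),max_speed=250)
E
python3 - <<'E'
from h import *
pick('d')
E
```

```text
t 14.0 tcp [446.4 274.3  47.3] jig [-137.4  288.5   47.3] F [-0.4 -0.3 -0.2] gf 0.0 op 1.003
t 14.3 tcp [446.5 274.3  47.8] jig [-137.3  288.4   47.8] F [-1.6  1.   5.7] gf 54.7 op 0.729
t 14.6 tcp [446.1 273.9  55. ] jig [-137.8  288.    55. ] F [ 0.2  0.9 -2.6] gf 55.5 op 0.725
t 15.3 tcp [445.  273.4 188.8] jig [-138.8  287.7  188.8] F [ 0.4 -0.2 -2.9] gf 55.5 op 0.731
```

Run:
```python
from h import *
put(8,96)
W,im=shot("wrist","p1")
cv2.imwrite("pics/p1s.png",imaging.capture("side")[150:400,150:460])
```

```text
hit True
t 17.6 tcp [603.6  90.4  14.8] jig [ 9.1 96.  14.8] F [-0.4  0.1  5.6] gf 56.4 op 0.728
t 17.9 tcp [602.1  90.4  13.2] jig [ 7.6 96.  13.2] F [ 0.2 -0.3  0.4] gf 0.0 op 0.899
```

View pics/p1.png

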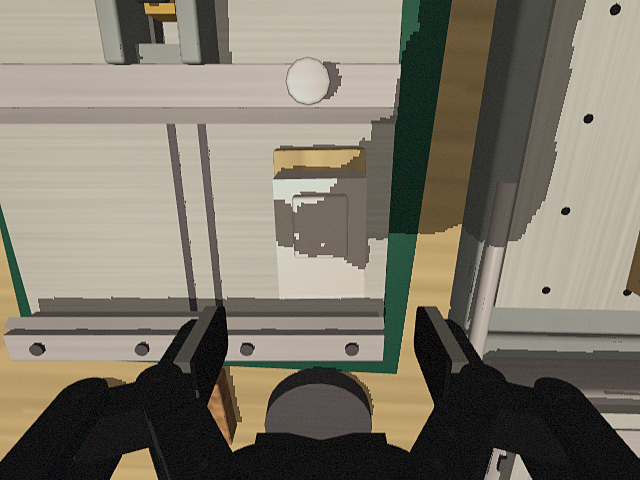

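The deck-house buck lies flat between the lips (tan end at row 150, stop lip at row 122, fence lip at row 318). Next come the other two.

Run:
```python
from h import *
pick('t'); put(8,0); 
pick('r'); put(8,-96)
# check platen empty & view jig
bot.move_ptp(jw(-40,0,260),JR); bot.dwell(.2); shot("wrist","p2"); st()
```

```text
t 21.2 tcp [440.  398.6  47.2] jig [-136.8  412.9   47.2] F [-0.2  0.6 -0.7] gf 0.0 op 1.003
t 21.6 tcp [440.  398.9  47.8] jig [-136.8  413.2   47.8] F [-0.3 -1.4  4.5] gf 55.6 op 0.734
t 21.9 tcp [439.4 398.4  54.8] jig [-137.4  412.8   54.8] F [-0.2 -0.5 -3.2] gf 55.2 op 0.735
t 22.6 tcp [438.6 397.8 188.7] jig [-138.2  412.2  188.7] F [ 0.4  0.3 -3.7] gf 55.3 op 0.73
hit True
t 25.5 tcp [609.   -5.6  14.9] jig [ 9.1 -0.2 14.9] F [-0.8 -1.4  5.1] gf 56.1 op 0.731
t 25.8 tcp [607.6  -5.4  13.3] jig [ 7.7  0.1 13.3] F [ 0.2  1.7 -0.5] gf 0.0 op 0.899
t 29.0 tcp [575.7 341.1  47.3] jig [ -4.5 347.8  47.3] F [ 0.5 -0.5  1. ] gf 0.0 op 1.001
t 29.4 tcp [575.9 341.3  48. ] jig [ -4.3 348.   48. ] F [-0.8 -1.8  5.3] gf 55.9 op 0.733
t 29.7 tcp [575.  341.1  54.7] jig [ -5.2 347.8  54.7] F [ 0.1 -0.7 -2.2] gf 55.2 op 0.733
t 30.4 tcp [574.2 340.6 188.4] jig [ -6.1 347.4 188.4] F [-0.5 -0.3 -3.4] gf 55.3 op 0.729
hit True
t 33.3 tcp [ 614.5 -101.6   15. ] jig [  9.1 -96.4  15. ] F [-0.6 -0.4  4.7] gf 56.1 op 0.732
t 33.6 tcp [ 613.  -101.1   13.4] jig [  7.6 -95.8  13.4] F [0.3 0.3 0.4] gf 0.0 op 0.897
t 35.2 tcp [559.8  -9.  258.2] jig [-40.3  -0.8 258.2] F [-0.7 -0.8  0.2] gf 0.0 op 0.898
```

View pics/p2.png

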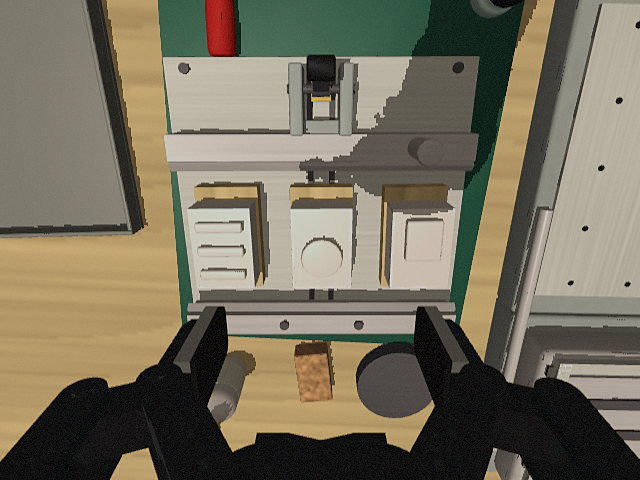

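Run:
```python
from h import *
bot.grip(0.6,40); bot.move_ptp(jw(-84.5,89.4,150),JR); bot.movel(jw(-84.5,89.4,63)); bot.grip(0.0,40); st()
r=bot.movel(jw(-84.5+57,89.4,63),max_speed=40,threshold=35); print(r); st(); bot.dwell(.2); st()
```

```text
t 37.4 tcp [511.6  78.7  64.2] jig [-83.5  89.4  64.2] F [-0.3 -0.5  6.8] gf 38.8 op 0.242
False
t 39.0 tcp [561.7  81.6  63.9] jig [-33.2  89.5  63.9] F [-16.3  -1.3  21.2] gf 39.8 op 0.25
t 39.2 tcp [561.8  81.6  64. ] jig [-33.2  89.5  64. ] F [-17.   -2.5  21.6] gf 39.8 op 0.245
```

Run:
```python
from h import *
import pickle
bot.grip(0.6); bot.movel(jw(-34.5,89.4,150),max_speed=250); st()
W={}
for k,(x,y) in {6:(-10,-60),7:(-10,50)}.items():
    bot.move_ptp(jw(x,y,190),JR); bot.dwell(.2); W[k],im=shot("wrist",f"w{k}")
pickle.dump(W,open("w2.pkl","wb")); a=cv2.imread("pics/w6.png");b=cv2.imread("pics/w7.png")
cv2.imwrite("pics/f67.png",np.vstack([a[:300],b[:300]])); st()
```

```text
t 40.1 tcp [561.1  81.4 150.8] jig [-33.9  89.4 150.8] F [ 0.5  0.  -0.3] gf 0.0 op 0.601
t 41.8 tcp [587.3  42.5 190. ] jig [ -9.9  49.1 190. ] F [0.1 0.5 0.5] gf 0.0 op 0.601
```

View pics/f67.png

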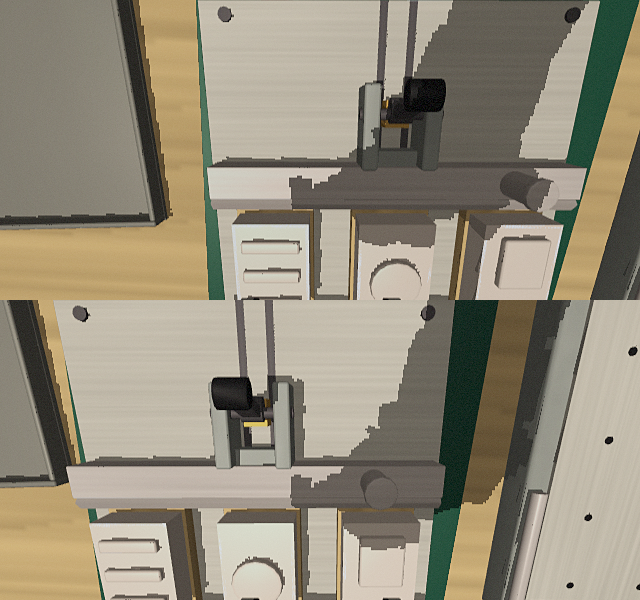

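Run:
```python
from h import *
import pickle
W=pickle.load(open("w2.pkl","rb"))
for nm,a,b in [("grip",(425,95),(231,93)),("gripL",(405,95),(211,94)),("gripR",(445,94),(251,92)),("bracketL top end",(372,84),(219,82)),("bracketR end",(432,106),(283,82)),("bracketL nearbar",(368,168),(223,166)),("handlecap",(540,193),(379,190)),("cap",(527,190),(380,190))]:
    x,e=tri([(W[6],a),(W[7],b)]); print(nm,wj(x).round(1),round(e,1))
```

```text
grip [-99.1  -0.9 109.2] 0.1
gripL [-98.8 -12.1 109.3] 0.1
gripR [-99.6  10.2 108.9] 0.1
bracketL top end [-108.1  -22.7   47.1] 0.2
bracketR end [-100.7   21.6   49.2] 7.5
bracketL nearbar [-50.  -23.7  52.4] 0.3
handlecap [-38.7  87.9  85.4] 0.4
cap [-34.6  92.3  61.4] 0.7
```

```bash
cat >> h.py <<'E'
PX,PZ=-99.0,46.0
def arc(a0,a1,px=PX,n=8,dz=19):
    for a in np.linspace(a0,a1,n+1)[1:]:
        bot.movel(jw(px-62*np.sin(a),-0.5,PZ+62*np.cos(a)-dz),max_speed=80)
E
python3 - <<'E'
from h import *
bot.grip(0.5,20); bot.move_ptp(jw(PX,-.5,150),JR); bot.movel(jw(PX,-.5,108-19)); bot.grip(0,20); st()
arc(0,1.0,n=5); st(); arc(1.0,1.62,n=4); st()
bot.grip(0.5); s=bot.get_state(); j=wj(s["tcp_pos"]); bot.movel(jw(j[0],j[1],150),max_speed=250)
bot.move_ptp(jw(-10,0,190),JR); bot.dwell(.2); shot("wrist","p3"); st()
E
```

```text
t 43.4 tcp [502.4 -12.   90.2] jig [-97.7  -0.6  90.2] F [-0.4  1.5  4.1] gf 23.2 op 0.229
t 44.9 tcp [449.8 -15.   60.4] jig [-150.4   -0.6   60.4] F [ 5.9  0.5 -3.4] gf 24.0 op 0.229
t 46.0 tcp [439.2 -15.7  24. ] jig [-161.1   -0.7   24. ] F [ 2.9 -0.5 -0.2] gf 28.6 op 0.229
t 47.9 tcp [588.7  -6.5 189.7] jig [-11.3   0.  189.7] F [0.2 0.4 0.8] gf 0.0 op 0.497
```

View pics/p3.png

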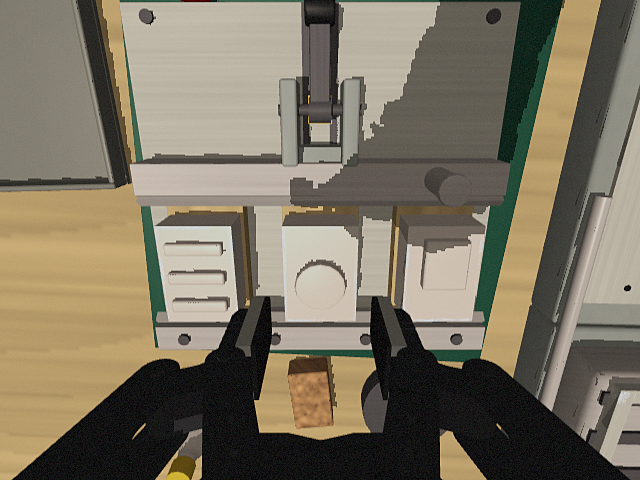

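Run:
```python
from h import *
import pickle
W=pickle.load(open("w2.pkl","rb")); m=imaging.camera_model("wrist")
print("p3 lip R/L",[wj(plane(m,p,40)).round(1) for p in ((133,205),(504,205))],"cap",wj(plane(m,(457,188),88)).round(1))
print("w6 lip R/L",[wj(plane(W[6],p,40)).round(1) for p in ((211,208),(583,205))])
print("w7 lip",[wj(plane(W[7],p,40)).round(1) for p in ((76,207),(436,206))])
# shells: top corners (z 12+18+33=63)
for nm,p in [("r",[(157,226),(237,225),(163,313),(238,312)]),("t",[(284,227),(358,227),(286,320),(355,320)]),("d",[(401,236),(484,234),(405,318),(480,318)])]:
    print(nm,[wj(plane(m,q,63)).round(1)[:2].tolist() for q in p])
# tray with wide view
bot.move_ptp([440,-280,330],down(np.pi)); bot.dwell(.2); m,im=shot("wrist","tray"); pickle.dump(m,open("tray.pkl","wb")); st()
```

```text
p3 lip R/L [array([ -18.9, -150.8,   40. ]), array([-18.7, 146.7,  40. ])] cap [-42.6  89.7  88. ]
w6 lip R/L [array([ -15.6, -146.7,   40. ]), array([-18.5, 151.4,  40. ])]
w7 lip [array([ -15.7, -148. ,   40. ]), array([-16.1, 141.5,  40. ])]
r [[-8.5, -123.5], [-9.3, -63.2], [66.2, -129.4], [65.3, -67.9]]
t [[-7.7, -27.9], [-7.6, 27.8], [72.8, -28.9], [72.8, 27.9]]
d [[-0.4, 60.7], [-2.0, 123.6], [71.0, 69.0], [71.0, 130.7]]
t 49.5 tcp [ 440.4 -279.2  329.5] jig [-174.8 -263.9  329.5] F [ 0.4 -0.  -0.3] gf 0.0 op 0.495
```

View pics/tray.png

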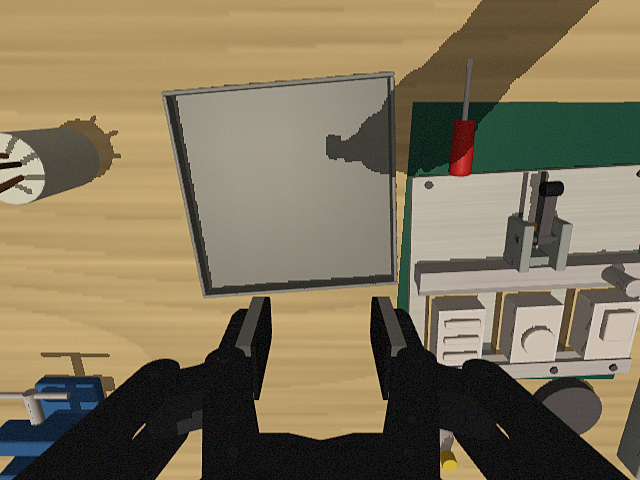

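Run:
```python
from h import *
import pickle
m=pickle.load(open("tray.pkl","rb"))
P=np.array([plane(m,p,26)[:2] for p in ((163,92),(393,73),(397,284),(205,297))]); print("tray",P.round(1).tolist(),"c",P.mean(0).round(1),[np.linalg.norm(P[i]-P[i-1]).round(1) for i in range(4)], np.degrees(np.arctan2(*(P[2]-P[1])[::-1])).round(1),np.degrees(np.arctan2(*(P[1]-P[0])[::-1])).round(1))
bot.move_ptp(jw(-10,-60,190),JR); bot.dwell(.2); m6,im=shot("wrist","w6b"); W=pickle.load(open("w2.pkl","rb"))
print((m6["position"]-W[6]["position"]).round(2)); a=cv2.imread("pics/w6.png")
for (x,y,w,h) in [(210,150,70,70),(490,160,100,60),(355,140,90,35),(230,215,80,70)]:
    t=a[y:y+h,x:x+w]; r=cv2.matchTemplate(im[y-20:y+h+20,x-20:x+w+20],t,cv2.TM_CCOEFF_NORMED); _,v,_,l=cv2.minMaxLoc(r); print((x,y),"shift",l[0]-20,l[1]-20,round(v,3))
st()
```

```text
tray [[343.7, -454.3], [323.9, -200.1], [579.7, -178.2], [599.2, -433.2]] c [ 461.6 -316.5] [np.float64(256.4), np.float64(255.0), np.float64(256.8), np.float64(255.8)] 4.9 94.4
[ 0.37 -2.4   1.48]
(210, 150) shift 4 -7 0.905
(490, 160) shift 4 -8 0.875
(355, 140) shift 4 -7 0.851
(230, 215) shift 4 -2 0.977
t 50.9 tcp [593.5 -67.6 190.8] jig [ -9.9 -61.2 190.8] F [ 0.5 -0.5  0.9] gf 0.0 op 0.498
```

The stop slipped back about 4 mm while the lever went over. I'll lift the lever, push the stop up again, and repeat the flip with a bias toward the fence.

Run:
```python
from h import *
# lift lever
bot.grip(0.5,20); bot.move_ptp(jw(-160.5,-.5,110),JR); bot.movel(jw(-160.5,-.5,26)); bot.grip(0,20); st()
arc(1.6,0.1,px=-98.5,n=8); st()
bot.grip(0.5); bot.movel(jw(-104,-.5,160),max_speed=250)
# push
bot.grip(0.6,40); bot.move_ptp(jw(-38,89.4,150),JR); bot.movel(jw(-38,89.4,63)); bot.grip(0.0,40); st()
bot.movel(jw(-25,89.4,63),max_speed=25,threshold=40); st(); bot.dwell(.2)
bot.grip(0.6); s=st(); bot.movel(jw(-33,89.4,160),max_speed=250)
bot.move_ptp(jw(-10,-60,190),JR); bot.dwell(.5); shot("wrist","w6c"); st()
a=cv2.imread("pics/w6.png"); im=cv2.imread("pics/w6c.png")
for (x,y,w,h) in [(210,150,70,70),(490,160,100,60),(370,60,90,60),(230,215,80,70)]:
    t=a[y:y+h,x:x+w]; r=cv2.matchTemplate(im[y-20:y+h+20,x-20:x+w+20],t,cv2.TM_CCOEFF_NORMED); _,v,_,l=cv2.minMaxLoc(r); print((x,y),"shift",l[0]-20,l[1]-20,round(v,3))
```

```text
t 52.9 tcp [441.  -15.6  26.9] jig [-159.3   -0.7   26.9] F [0.8 0.2 2.8] gf 24.0 op 0.227
t 55.2 tcp [495.3 -12.3  88.9] jig [-104.8   -0.5   88.9] F [-4.5 -0.9  5.2] gf 20.9 op 0.229
t 57.9 tcp [557.8  81.3  64.3] jig [-37.1  89.5  64.3] F [-0.2 -0.4  6.6] gf 38.9 op 0.241
t 58.3 tcp [557.7  81.3  64.2] jig [-37.3  89.5  64.2] F [-2.9 -0.2  8.3] gf 39.1 op 0.247
t 58.9 tcp [557.3  81.3  62.8] jig [-37.7  89.5  62.8] F [-0.2 -0.6  0.5] gf 0.0 op 0.6
t 60.6 tcp [593.4 -66.  190.1] jig [ -9.9 -59.7 190.1] F [0.  0.3 0. ] gf 0.0 op 0.598
(210, 150) shift 1 -1 0.986
(490, 160) shift 1 -1 0.965
(370, 60) shift 2 -12 0.836
(230, 215) shift 2 -1 0.948
```

Run:
```python
from h import *
bot.grip(0.5,25); bot.move_ptp(jw(-105,-.5,150),JR); bot.movel(jw(-105,-.5,88)); bot.grip(0,25); st()
arc(.15,.6,px=-94,n=3); st(); arc(0.6,1.3,px=-89.5,n=5); st(); arc(1.3,1.63,px=-89.5,n=3); st()
bot.grip(0.5); s=bot.get_state(); j=wj(s["tcp_pos"]); bot.movel(jw(j[0],j[1],150),max_speed=250)
bot.move_ptp(jw(-10,-60,190),JR); bot.dwell(.5); shot("wrist","w6d"); st()
a=cv2.imread("pics/w6.png"); im=cv2.imread("pics/w6d.png")
for (x,y,w,h) in [(210,150,70,70),(490,160,100,60),(230,215,80,70)]:
    t=a[y:y+h,x:x+w]; r=cv2.matchTemplate(im[y-20:y+h+20,x-20:x+w+20],t,cv2.TM_CCOEFF_NORMED); _,v,_,l=cv2.minMaxLoc(r); print((x,y),"shift",l[0]-20,l[1]-20,round(v,3))
```

```text
t 62.3 tcp [496.4 -12.4  89.2] jig [-103.8   -0.6   89.2] F [-0.4  0.8  5.4] gf 26.6 op 0.231
t 63.1 tcp [471.2 -13.8  78. ] jig [-129.    -0.6   78. ] F [ 3.4  0.5 -1.4] gf 27.4 op 0.228
t 64.4 tcp [451.3 -14.9  43.6] jig [-148.9   -0.5   43.6] F [2.5 1.  1.2] gf 33.5 op 0.227
t 65.2 tcp [448.7 -15.2  23.2] jig [-151.5   -0.7   23.2] F [ 1.5 -0.3  2.8] gf 36.3 op 0.228
t 67.4 tcp [593.3 -66.3 190.2] jig [-10.1 -59.9 190.2] F [ 0.1 -0.1  0.2] gf 0.0 op 0.498
(210, 150) shift 2 -3 0.952
(490, 160) shift 2 -3 0.952
(230, 215) shift 2 -1 0.975
```

Still about 1.5 mm slack. I'll repeat the flip with the tool tilting along with the lever, so the pinch doesn't slide and can hold the stop up against the fence.

```bash
cat >> h.py <<'E'
jy=np.array([-JS,JC,0])
def tiltpose(a,px,tilt):
    Rr=R.from_rotvec(jy*-tilt)*R.from_euler("xyz",JR); tz=Rr.apply([0,0,1])
    return (np.array(jw(px-62*np.sin(a),-.5,PZ+62*np.cos(a)))+19*tz).tolist(), Rr.as_euler("xyz").tolist()
E
cat > flip.py <<'E'
from h import *
print([solve_ik(*tiltpose(a,-90,a-1.0)) is not None for a in (.7,1.0,1.35)])
bot.grip(0.5,20); bot.move_ptp(jw(-158,-.5,110),JR); bot.movel(jw(-158,-.5,27)); bot.grip(0,20)
arc(1.55,0.68,px=-96,n=6); st(); bot.grip(0.5); j=wj(bot.get_state()["tcp_pos"]); bot.movel(jw(j[0],j[1],150),max_speed=250)
bot.grip(0.6,40); bot.move_ptp(jw(-37,89.4,140),JR); bot.movel(jw(-37,89.4,63)); bot.grip(0.0,40)
bot.movel(jw(-25,89.4,63),max_speed=40); st(); bot.grip(0.6); bot.movel(jw(-35,89.4,140),max_speed=250)
bot.grip(0.45,60)
p,o=tiltpose(.68,-95,-.3); tz=R.from_euler("xyz",o).apply([0,0,1]); bot.move_ptp((np.array(p)-60*tz).tolist(),o); bot.movel(p); bot.grip(0); st()
for a in np.linspace(.72,1.62,10):
    p,o=tiltpose(a,-95+min(9,(a-.68)*40),min(a,1.4)-1.0); bot.movel(p,rot=o,max_speed=60); s=bot.get_state(); print(round(a,2),wj(s["tcp_pos"]).round(1),s["contact_force"].round(1))
bot.grip(0.5); p=bot.get_state()["tcp_pos"]; tz=R.from_euler("xyz",o).apply([0,0,1]); bot.movel((p-90*tz).tolist(),max_speed=200)
bot.move_ptp(jw(-10,-60,190),JR); bot.dwell(.5); shot("wrist","w6e"); st()
a=cv2.imread("pics/w6.png"); im=cv2.imread("pics/w6e.png")
for (x,y,w,h) in [(210,150,70,70),(490,160,100,60),(230,215,80,70)]:
    t=a[y:y+h,x:x+w]; r=cv2.matchTemplate(im[y-20:y+h+20,x-20:x+w+20],t,cv2.TM_CCOEFF_NORMED); _,v,_,l=cv2.minMaxLoc(r); print((x,y),"shift",l[0]-20,l[1]-20,round(v,3))
E
python3 flip.py
```

```text
[True, True, True]
t 70.9 tcp [462.8 -14.2  74.9] jig [-137.4   -0.5   74.9] F [-8.3 -2.   5.9] gf 21.2 op 0.23
t 74.1 tcp [560.3  81.5  63.9] jig [-34.7  89.5  63.9] F [-26.9  -3.2  32.9] gf 40.6 op 0.247
t 76.6 tcp [461.8 -14.3  77. ] jig [-138.4   -0.6   77. ] F [0.5 0.8 4.2] gf 60.6 op 0.218
0.72 [-139.7   -0.5   75.3] [-2.5 -0.   7.5]
0.82 [-142.7   -0.5   70.3] [-10.4  -1.5   9.2]
0.92 [-145.3   -0.3   64.4] [-17.4  -3.3  12.8]
1.02 [-146.8   -0.3   58.4] [-17.1  -3.5  10.7]
1.12 [-148.    -0.4   52.2] [-16.5  -5.4   6.5]
1.22 [-148.4   -0.4   46.3] [-16.4  -5.    8. ]
1.32 [-148.2   -0.4   40.4] [-16.4  -5.9   6.9]
1.42 [-147.5   -0.3   34.7] [-15.   -5.5   6.1]
1.52 [-146.4   -0.    30. ] [-21.7  -4.6  23. ]
1.62 [-144.9   -0.7   25. ] [-23.1  -1.9  34.3]
t 81.7 tcp [593.3 -66.4 190.3] jig [-10.  -60.  190.3] F [ 0.2 -0.3  0.6] gf 0.0 op 0.5
(210, 150) shift 2 -1 0.991
(490, 160) shift 2 -2 0.947
(230, 215) shift 2 -1 0.962
```

Run:
```python
import cv2,numpy as np
for k in "bde":
    im=cv2.imread(f"pics/w6{k}.png"); g=cv2.cvtColor(im,cv2.COLOR_BGR2GRAY)[0:150,330:470]; m=cv2.inRange(g,0,32)
    n,l,s,c=cv2.connectedComponentsWithStats(m); print(k,[(s[i].tolist(),(c[i]+[330,0]).round(1).tolist()) for i in range(1,n) if s[i,4]>80])
```

```text
b [([66, 0, 34, 94, 525], [409.2, 20.6]), ([58, 105, 29, 14, 167], [401.4, 113.3])]
d [([59, 0, 38, 109, 718], [406.9, 23.8]), ([55, 110, 30, 14, 138], [397.7, 119.3])]
e [([59, 2, 37, 110, 745], [406.3, 26.5]), ([55, 114, 40, 13, 165], [401.4, 120.7])]
```

```bash
cat >> h.py <<'E'
SH={'d':(31.5,96),'t':(31.5,0),'r':(31.5,-96)}
def strip(b):
    x,y=SH[b]; bot.grip(1.0,50); bot.move_ptp(jw(x,y,130),JR); print("touch",bot.movel(jw(x,y,33),max_speed=120,threshold=12)); bot.grip(0.0,50); st()
    bot.movel(jw(x,y,40),max_speed=30); st(); bot.movel(jw(x,y,55),max_speed=40); st(); bot.movel(jw(x,y,170),max_speed=250); return st()
def traypose():
    im=imaging.capture("top"); m=imaging.camera_model("top"); hsv=cv2.cvtColor(im,cv2.COLOR_BGR2HSV)
    k=cv2.inRange(hsv,(0,0,40),(180,55,190)); k[:210]=0;k[330:]=0;k[:,:374]=0;k[:,475:]=0
    cs,_=cv2.findContours(k,cv2.RETR_EXTERNAL,cv2.CHAIN_APPROX_NONE); c=max(cs,key=cv2.contourArea)
    r=cv2.minAreaRect(c); P=np.array([plane(m,p,26)[:2] for p in cv2.boxPoints(r)]); e=P[1]-P[0]
    a=(np.degrees(np.arctan2(e[1],e[0]))+45)%90-45
    return P.mean(0).round(1),round(a,1),[np.linalg.norm(P[i]-P[i-1]).round() for i in range(4)]
E
python3 - <<'E'
from h import *
print(traypose())
strip('d'); print(traypose())
E
```

```text
(array([ 457.8, -317.5]), np.float64(5.2), [np.float64(256.0), np.float64(262.0), np.float64(256.0), np.float64(257.0)])
touch False
t 84.3 tcp [626.9  91.2  34.2] jig [32.4 95.4 34.2] F [-0.7 -2.   6.4] gf 56.4 op 0.67
t 84.7 tcp [625.1  91.6  39. ] jig [30.6 95.9 39. ] F [  1.5  -2.5 -11.6] gf 56.6 op 0.671
t 85.2 tcp [627.1  92.1  56.9] jig [32.7 96.2 56.9] F [ 0.2  0.5 -0. ] gf 57.9 op 0.67
t 85.9 tcp [625.8  91.8 170.1] jig [ 31.3  96.1 170.1] F [ 0.  -1.  -1.5] gf 57.8 op 0.671
(array([ 457.7, -317.8]), np.float64(5.0), [np.float64(256.0), np.float64(262.0), np.float64(256.0), np.float64(257.0)])
```

```bash
cat >> h.py <<'E'
TO=np.array([460.,-317.]);TY=np.radians(4.8)
def lay(tx,ty):
    c,s=np.cos(TY),np.sin(TY); x,y=TO+[c*tx-s*ty,s*tx+c*ty]; o=down(-np.pi+TY)
    bot.move_ptp([x,y,120],o); bot.movel([x,y,16],max_speed=150); print("lay hit",bot.movel([x,y,4],max_speed=20,threshold=4)); st(); bot.grip(0.8); bot.movel([x,y,150],max_speed=250)
E
python3 - <<'E'
from h import *
lay(-31,66); strip('t'); print(traypose())
E
```

```text
lay hit True
t 88.7 tcp [ 424.  -254.2    9.2] jig [-189.8 -238.     9.2] F [-1.   1.1  5.5] gf 58.8 op 0.671
touch False
t 92.6 tcp [632.3  -4.4  34.2] jig [32.4 -0.4 34.2] F [-0.5 -1.2  6.1] gf 56.1 op 0.672
t 92.9 tcp [630.5  -4.1  39. ] jig [30.6  0.1 39. ] F [  2.1  -1.6 -11.6] gf 56.6 op 0.665
t 93.5 tcp [632.6  -4.1  56.9] jig [32.7 -0.1 56.9] F [-0.   0.3  0.3] gf 57.9 op 0.665
t 94.1 tcp [631.2  -4.  170.1] jig [3.130e+01 1.000e-01 1.701e+02] F [-0.5 -0.4 -1.9] gf 57.9 op 0.664
(array([ 457.7, -317.8]), np.float64(5.0), [np.float64(256.0), np.float64(262.0), np.float64(256.0), np.float64(257.0)])
```

Run:
```python
from h import *
lay(31,0); strip('r'); print(traypose()); lay(-31,-66)
bot.move_ptp([480,-170,300],down(np.pi)); bot.dwell(.3); shot("wrist","p4"); st()
```

```text
lay hit True
t 96.7 tcp [ 491.3 -314.8    9.2] jig [-126.  -302.2    9.2] F [-0.3  0.6  5.1] gf 58.6 op 0.666
touch False
t 100.4 tcp [ 637.7 -100.4   34.2] jig [ 32.3 -96.5  34.2] F [-1.9  0.7  5. ] gf 56.2 op 0.669
t 100.8 tcp [636.  -99.8  38.9] jig [ 30.6 -95.8  38.9] F [  2.   -1.4 -11.3] gf 56.6 op 0.668
t 101.3 tcp [ 638.  -100.1   57. ] jig [ 32.6 -96.2  57. ] F [-0.6  0.4 -0.3] gf 57.9 op 0.669
t 101.9 tcp [636.7 -99.9 170.1] jig [ 31.3 -95.9 170.1] F [-1.2  0.1 -1.6] gf 57.8 op 0.668
(array([ 457.8, -317.5]), np.float64(5.2), [np.float64(256.0), np.float64(262.0), np.float64(256.0), np.float64(257.0)])
lay hit True
t 104.5 tcp [ 435.  -385.8    9.2] jig [-186.3 -369.9    9.2] F [-0.2  1.6  6. ] gf 58.6 op 0.663
t 106.9 tcp [ 479.8 -170.5  299.5] jig [-129.3 -157.6  299.5] F [ 0.5  0.2 -0.3] gf 0.0 op 0.801
```

View pics/p4.png

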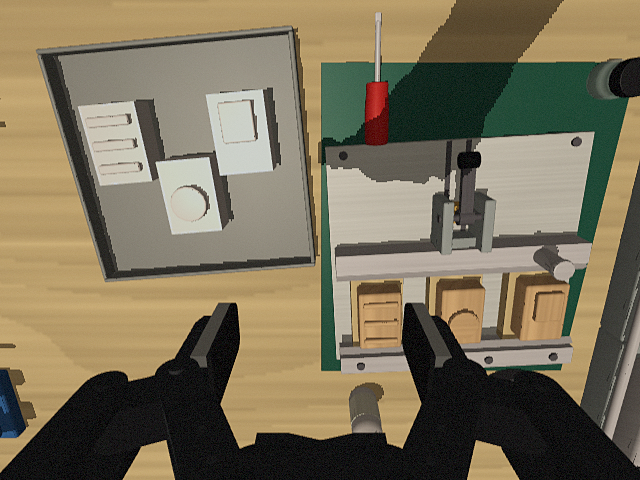

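Three shells stand in the tray and the wooden bucks are still clamped with the lever flat. Next: lever up, stop back.

Run:
```python
from h import *
bot.grip(0.5,20); bot.move_ptp(jw(-157,-.5,110),JR); bot.movel(jw(-157,-.5,27)); bot.grip(0,25); st()
arc(1.57,-0.06,px=-95.5,n=9); st(); bot.grip(0.5); bot.movel(jw(-96,-.5,160),max_speed=250)
bot.grip(0.6,40); bot.move_ptp(jw(-35,89.4,140),JR); bot.movel(jw(-35,89.4,63)); bot.grip(0,40); st()
bot.movel(jw(-91,89.4,63),max_speed=50); st(); bot.dwell(.2); bot.grip(0.6); st(); bot.movel(jw(-85,89.4,160),max_speed=250); st()
```

```text
t 109.3 tcp [444.4 -15.4  28. ] jig [-155.9   -0.7   28. ] F [ 1.2 -0.7  4.6] gf 27.9 op 0.224
t 111.9 tcp [508.6 -11.6  89.5] jig [-91.6  -0.6  89.5] F [-3.4 -0.8  8.6] gf 24.4 op 0.226
t 114.5 tcp [560.9  81.5  64.3] jig [-34.   89.5  64.3] F [-1.6 -0.   7.2] gf 38.9 op 0.247
t 115.8 tcp [510.6  78.6  64.5] jig [-84.5  89.4  64.5] F [13.7  2.  -7.6] gf 39.6 op 0.243
t 116.4 tcp [503.3  78.2  62.8] jig [-91.7  89.4  62.8] F [ 0.5  0.3 -0.3] gf 0.0 op 0.597
t 116.9 tcp [510.1  78.5 160.4] jig [-84.9  89.4 160.4] F [-0.4  0.3 -0.3] gf 0.0 op 0.6
```

```bash
cat >> h.py <<'E'
def back(b):
    x,y=SH[b]; z=Z0-45+12
    bot.grip(1.0,50); bot.move_ptp(jw(x,y,110),JR); bot.movel(jw(x,y,z),max_speed=120,threshold=12); bot.grip(0.0,50); st()
    bot.movel(jw(x-22,y,z),max_speed=60); s=st(); bot.movel(jw(x-22,y,z+12),max_speed=60); bot.movel(jw(x-22,y,170),max_speed=250); st()
    X,Y,a=B[b]; bot.move_ptp([X,Y,170],down(-np.pi+a)); bot.movel([X,Y,Z0+6],max_speed=150)
    print("hit",bot.movel([X,Y,Z0-4],max_speed=20,threshold=8)); st(); bot.grip(0.9); bot.movel([X,Y,170],max_speed=250); st()
E
python3 - <<'E'
from h import *
back('d')
E
```

```text
t 119.2 tcp [626.8  91.5  15. ] jig [32.3 95.7 15. ] F [-1.1 -1.2  4.5] gf 55.3 op 0.735
t 119.8 tcp [604.9  90.5  14.9] jig [10.4 96.  14.9] F [ 1.4 -0.1  7.5] gf 55.5 op 0.733
t 120.8 tcp [603.   90.4 168.6] jig [  8.5  96.  168.6] F [-0.2  0.3 -3. ] gf 55.3 op 0.729
hit True
t 123.1 tcp [446.7 274.2  47.9] jig [-137.2  288.3   47.9] F [-1.2  0.1  5.3] gf 56.1 op 0.732
t 124.0 tcp [445.4 273.6 169.4] jig [-138.4  287.8  169.4] F [-1.1 -0.2 -0.7] gf 0.0 op 0.899
```

Run:
```python
from h import *
import pickle
back('t'); back('r')
bot.move_ptp([440,250,330],down(np.pi)); bot.dwell(.3); m,im=shot("wrist","fin"); st()
# wood tops check: block-top outlines at z=45+46
hsv=cv2.cvtColor(im,cv2.COLOR_BGR2HSV); k=cv2.inRange(hsv,(5,60,40),(30,255,255))
cs,_=cv2.findContours(k,cv2.RETR_EXTERNAL,cv2.CHAIN_APPROX_NONE)
for c in cs:
    A=cv2.contourArea(c)
    if 2000<A<15000: r=cv2.minAreaRect(c); print(A,np.round(r[0]),np.round(r[1]),plane(m,r[0],75).round())
# lever/stop
m2=m; print(traypose())
bot.move_ptp(jw(40,-60,190),JR); bot.dwell(.4); m,im=shot("wrist","fin2")
```

```text
t 126.9 tcp [632.2  -4.3  14.9] jig [32.3 -0.2 14.9] F [-1.4 -1.5  5. ] gf 55.5 op 0.73
t 127.4 tcp [610.3  -5.6  14.9] jig [10.3 -0.3 14.9] F [ 1.  -0.1  7.4] gf 55.6 op 0.735
t 128.4 tcp [608.5  -5.2 168.6] jig [  8.5   0.2 168.6] F [-0.1 -0.2 -2.4] gf 55.1 op 0.729
hit True
t 131.4 tcp [440.  398.8  47.9] jig [-136.7  413.1   47.9] F [-0.7  0.6  5. ] gf 55.8 op 0.733
t 132.3 tcp [439.  398.1 169.6] jig [-137.8  412.4  169.6] F [ 1.1 -0.1  0.3] gf 0.0 op 0.899
t 135.8 tcp [ 637.6 -100.2   15. ] jig [ 32.3 -96.3  15. ] F [-0.6  0.3  5.1] gf 55.6 op 0.731
t 136.3 tcp [ 615.7 -101.6   15. ] jig [ 10.3 -96.4  15. ] F [0.7 0.9 7.2] gf 55.8 op 0.733
t 137.4 tcp [ 613.9 -100.9  168.5] jig [  8.5 -95.7 168.5] F [ 0.1  0.6 -1.7] gf 55.2 op 0.73
hit True
t 140.3 tcp [575.8 341.4  48. ] jig [ -4.4 348.1  48. ] F [-0.6  0.   4.1] gf 55.9 op 0.731
t 141.3 tcp [574.7 340.8 169.5] jig [ -5.6 347.6 169.5] F [ 0.1  0.7 -1. ] gf 0.0 op 0.899
t 142.5 tcp [440.1 250.1 329.1] jig [-145.   264.6  329.1] F [ 1.3 -0.  -0.7] gf 0.0 op 0.9
5776.5 [ 38. 362.] [ 75. 199.] [ 663. -109.   75.]
4316.0 [395. 291.] [87. 55.] [563. 337.  75.]
5580.0 [342. 188.] [100.  59.] [441. 272.  75.]
6334.0 [456. 182.] [ 68. 104.] [435. 394.  75.]
(array([ 457.8, -317.6]), np.float64(5.2), [np.float64(256.0), np.float64(262.0), np.float64(256.0), np.float64(257.0)])
```

Run:
```python
from h import *
bot.move_ptp(jw(-60,-60,190),JR); bot.dwell(.4); m,im=shot("wrist","fin3"); K=m["K"]
def proj(P):
    d=R.from_euler("xyz",m["rotation"]).inv().apply(np.array(P)-m["position"]); return np.round([K[0,0]*d[0]/-d[2]+K[0,2],K[1,1]*-d[1]/-d[2]+K[1,2]])
for a in (0,.2,.5,1.6): print(a,proj(jw(-146-62*np.sin(a),-.5,46+62*np.cos(a))))
print("cap",proj(jw(-85.5,89.4,88)),"lip R",proj(jw(-67,-145,40)))
g=cv2.cvtColor(im,cv2.COLOR_BGR2GRAY)[0:270]; n,l,s,c=cv2.connectedComponentsWithStats(cv2.inRange(g,0,32))
print([(s[i].tolist(),c[i].round().tolist()) for i in range(1,n) if s[i,4]>150])
```

```text
0 [427.  98.]
0.2 [429.  75.]
0.5 [429.  41.]
1.6 [410.   1.]
cap [546. 196.] lip R [215. 205.]
[([266, 0, 34, 71, 333], [294.0, 40.0]), ([387, 0, 193, 121, 9993], [487.0, 46.0]), ([612, 0, 28, 14, 315], [627.0, 6.0])]
```

```bash
python3 -c "
from h import *
bot.sign_off(); print('done')"
```

```text
the job is handed in; nothing more can be done
done
```

I've handed the job in at about 145 s of the 210 s: all three shells are off and standing open side down in the tray in a staggered row, the lever is up and the stop right back, and the three bare bucks are back on the platen; the first lever flips let the stop slip up to about 4 mm, so I re-clamped before pulling any shell.

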